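# Lay out the parts of a dismantled power unit

### The job

The power unit has been taken apart for repair: set each of the four loose parts (yellow transformer, blue capacitor, finned heat sink, copper-wound ring choke) flat and upright, right side up as it stands now, inside the outline drawn for it on its own mat, matching colour and shape, with the oblong parts turned to lie along their outlines. Set them down rather than dropping them, never let one tip over, and leave the open case and the dish of screws where they are.

Things in the scene. Friction and masses are not known exactly. Their poses are not given: they have to be found in the camera images.
- transformer: yellow-wound transformer with dark core ends, a block 46 (x, core end to core end) x 36 (y) x 34 mm high, 0.11 to 0.23 kg, resting on the table. Origin: centre of the underside; z up.
- capacitor: blue can capacitor, an upright cylinder 30 mm in diameter and 45 mm high with a silver disc on top, 35 to 70 g, standing on the table. Origin: centre of the underside; z up along its axis.
- heat_sink: bare aluminium finned heat sink, a block 60 (x, along the fins) x 30 (y, across the fins) x 26 mm high, fins upward, 60 to 130 g. Origin: centre of the underside; z up.
- choke: ring-shaped choke, green ring wound with copper wire, lying flat, 46 mm outside diameter, 20 mm high, hole about 20 mm across, 40 to 85 g. Origin: centre of the underside; z up along the ring's axis.
- transformer_mat: fixed flat dark rubber mat, 100 (its x) x 84 (its y) x 4 mm, lying on the table and not moving, with a yellow rectangle outlined in its middle, 62 (x) x 52 (y) mm inside the line: the transformer's place, its long side along the mat's x (either way round). Origin: centre of the underside; z up, top surface 4 mm above it.
- capacitor_mat: fixed flat dark rubber mat, 100 (its x) x 84 (its y) x 4 mm, lying on the table and not moving, with a blue circle outlined in its middle, 46 mm in diameter inside the line: the capacitor's place. Origin: centre of the underside; z up, top surface 4 mm above it.
- heat_sink_mat: fixed flat dark rubber mat, 100 (its x) x 84 (its y) x 4 mm, lying on the table and not moving, with a white rectangle outlined in its middle, 76 (x) x 46 (y) mm inside the line: the heat sink's place, its long side along the mat's x (either way round). Origin: centre of the underside; z up, top surface 4 mm above it.
- choke_mat: fixed flat dark rubber mat, 100 (its x) x 84 (its y) x 4 mm, lying on the table and not moving, with a large orange circle outlined in its middle, 62 mm in diameter inside the line, with an orange dot 20 mm across at its centre: the choke's place. Origin: centre of the underside; z up, top surface 4 mm above it.
- open_case: opened lower half of the power unit, a long black plastic tray with rounded corners and a green board inside, 200 (x) x 92 (y) x 30 mm high, loose, 0.35 kg; to be left alone. Origin: centre of the underside; z up.
- screw_dish: round steel dish holding brass screws, 70 mm across the rim, 18 mm high, loose, 0.15 kg; to be left alone. Origin: centre of the underside; z up.
Not all that is in view belongs to the job. What is shaped like the capacitor_mat but pink or red is not meant.

How it is judged (in metres and radians):
At the end, for the whole second after the job is handed in: Each part is released, at rest and upright on its own mat, its centre within 12 mm of the mat's centre; transformer and heat sink lie along the mat's x axis within 0.4 rad (either way round); open case and screw dish are within 20 mm of where they began (horizontal distance between transformer and transformer_mat below 0.012 m and z of transformer in the frame of transformer_mat between 0.001 and 0.008 m and angle between each of transformer, capacitor, heat_sink, choke's own z axis and vertical below 0.15 rad and linear speed of each of transformer, capacitor, heat_sink, choke below 0.02 m/s and contact force between the fingers and transformer below 0.05 N and angle between the x axis of transformer and the x axis of transformer_mat, either way round below 0.4 rad and horizontal distance between capacitor and capacitor_mat below 0.012 m and z of capacitor in the frame of capacitor_mat between 0.001 and 0.008 m and contact force between the fingers and capacitor below 0.05 N and horizontal distance between heat_sink and heat_sink_mat below 0.012 m and z of heat_sink in the frame of heat_sink_mat between 0.001 and 0.008 m and contact force between the fingers and heat_sink below 0.05 N and angle between the x axis of heat_sink and the x axis of heat_sink_mat, either way round below 0.4 rad and horizontal distance between choke and choke_mat below 0.012 m and z of choke in the frame of choke_mat between 0.001 and 0.008 m and contact force between the fingers and choke below 0.05 N and distance of each of open_case, screw_dish from where it was at the start of the episode below 0.02 m); the robot touches nothing.
It fails at once if a part is tipped over (leans more than 1 rad) (angle between any of transformer, capacitor, heat_sink, choke's own z axis and vertical above 1 rad).
It fails at once if a part is dropped (moves free of the fingers at more than 0.7 m/s, a fall of about 25 mm) ((linear speed of transformer above 0.7 m/s and contact force between the fingers and transformer below 0.05 N) or (linear speed of capacitor above 0.7 m/s and contact force between the fingers and capacitor below 0.05 N) or (linear speed of heat_sink above 0.7 m/s and contact force between the fingers and heat_sink below 0.05 N) or (linear speed of choke above 0.7 m/s and contact force between the fingers and choke below 0.05 N)).
It fails at once if the open case is pushed more than 20 mm from its place (distance of open_case from where it was at the start of the episode above 0.02 m).
It fails at once if the screw dish is pushed more than 20 mm from its place (distance of screw_dish from where it was at the start of the episode above 0.02 m).
It also fails if it takes over 109 s, if anything falls off the work surface, if the arm or the gripper's body presses on something with over 40 N, if the wrist force passes 120 N, or if a joint passes its speed limit or range.

### The arm

A 7-joint arm with a two-finger parallel gripper is mounted at the origin on the work surface. World frame = base frame: x ahead of the robot, y to its left, z up, the work surface at z = 0. Lengths are in mm, angles in rad, forces in N, time in s.
With the tool pointing down it reaches from about 425 to 1025 mm from the base axis. Payload 9.4 kg.
Tool frame: the origin (TCP) lies on the front face of the gripper's body, between the roots of the fingers; the fingertips stand 84 mm ahead of it and the grasp point (between the pads) lies 65 mm ahead of it; z points along the fingers, y is the line along which they close (so a half turn about z gives the same grasp; the last joint's range is limited). The gripper opens to 93 mm and grips with 3 to 60 N. Pads are 15 mm wide; open, the fingers measure 128 mm over their backs; the gripper's body (75 mm by 188 mm) begins 65 mm behind the grasp point.
Start: joints at [1.229, 0.599, -0.003, 1.599, 0.002, 0.943, -0.08], TCP at [189.738, -699.731, 302.718] pointing down, gripper open.
Joint ranges: [-2.57, 2.57], [-0.35, 1.97], [-1.29, 1.29], [0.11, 2.56], [-1.05, 4.19], [0.11, 1.86], [-2.63, 2.63]. Speed limits (rad/s): [2.22, 2.22, 3.01, 3.01, 3.14, 3.14, 3.14].

### API

Orientations are given as a unit quaternion [w, x, y, z].
In Python, from station import robot gives the robot as it stands. The module is installed in compiled form; this text tells all that it offers.
- The arm moves only by the tool servo_tool, never from a script. Its argument "motion" is a list of rows, each an object of numbers: "grip": the opening, from 0 (shut) to 1 (fully open); "dx", "dy", "dz": the shift along the tool's x, y, z in mm; "rx", "ry", "rz": the turn, a rotation vector about the tool's x, y, z in rad. A call has 1 to 20 rows; each row shifts and turns the commanded pose from where the row before left it, along the tool's axes as they then stand; what a row does not reach is not made up. A row lasts 1/10 s, in which the tool goes at most 50 mm and 8.59 degrees, less where a joint would pass 70% of its speed; a pose out of reach is approached as far as the arm can. A call with a gripper value outside its range is refused whole. The fingers move at their own pace and stop on an object; "force" is the grip in N (left out, the last holds). Time passes only in rows, so rows that do not move let the fingers close. It gives the time, the measured TCP pose, the force, the opening and the grip force at its end, in the units of the state.
- robot.observe(): the state, without advancing time (a new reading comes with each control period).
- robot.snapshot(name): name is "scene" or "top" or "wrist"; returns a dict with "color" (400x640x3 uint8, red, green, blue), "fx", "fy", "cx", "cy" (pixels), "position" and "attitude" of the camera in the world. Camera axes: x right, y down, z forward; pixel columns grow to the right and rows downward; lengths in mm; the calibration is good to about 2 mm. A picture is of the moment at which its call begins. There is no depth.
- robot.finish_job(): hands the job in; it is judged then, once.
The state is a dict: "clock": time; "q": joint angles; "joint_vel": joint speeds; "effort": joint torques, N m; "tool_pos": TCP position; "tcp_rot": TCP orientation; "ft_force": force on the tool from outside, world axes, zero at the start; "wrist_torque": the same for the moment, N m; "finger_gap": opening from 0.0 (shut) to 1.0 (fully open); "finger_force": force on a finger pad.
Only numpy, scipy, OpenCV 4.12 (cv2) and the standard library are available. Lean on these libraries where they do the work, as an engineer would, in place of code of your own. Each camera call takes 0.05 s, during which the arm holds its last target. There are 200 camera calls.

## Working session

There is one attempt and no reset: what is moved stays moved. The work goes in short steps, Python scripts to look and compute and a tool call to move; the robot and the scene stay as the last step left them, time stands still between calls to the robot, and variables do not carry over. Pictures are saved under pics/ and viewed, at most 14 in all, crops included, and the job is handed in when it is done.

Besides the shell and the picture viewer there is one more tool, called after "Emit:" as name([rows], argument=value, ...), one row to a line, values as JSON. servo_tool: Moves the arm, as the interface text tells. Its arguments: {"type":"object","properties":{"motion":{"type":"array","items":{"type":"object","properties":{"grip":{"type":"number"},"dx":{"type":"number"},"dy":{"type":"number"},"dz":{"type":"number"},"rx":{"type":"number"},"ry":{"type":"number"},"rz":{"type":"number"}}}},"force":{"type":"number"}},"required":["motion"]}

```bash
mkdir -p pics
cat > h.py <<'E'
import numpy as np, cv2
from scipy.spatial.transform import Rotation as R
from station import robot
def rot(q): return R.from_quat([q[1],q[2],q[3],q[0]]).as_matrix()
def snap(n,f):
    s=robot.snapshot(n); cv2.imwrite(f'pics/{f}.png',s['color'][:,:,::-1]); np.save(f'{f}.npy',s,allow_pickle=True); return s
def load(f): return np.load(f'{f}.npy',allow_pickle=True).item()
def ray(s,uv,z):
    uv=np.atleast_2d(np.array(uv,float)); A=rot(s['attitude']) if np.size(s['attitude'])==4 else np.array(s['attitude'])
    d=np.c_[(uv[:,0]-s['cx'])/s['fx'],(uv[:,1]-s['cy'])/s['fy'],np.ones(len(uv))]@A.T
    p=np.array(s['position']); return p+d*((z-p[2])/d[:,2:3])
E
python3 - <<'E'
from h import *
for n in('top','scene','wrist'):
    s=snap(n,n+'0'); print(n,{k:v for k,v in s.items() if k!='color'})
o=robot.observe(); print(o)
E
```

```text
top {'fx': 401.9413413258852, 'fy': 401.9413413258852, 'cx': 315.87218261121507, 'cy': 199.87436106357185, 'position': array([ 323.22972012,  -44.83977397, 1121.38819935]), 'attitude': array([ 0.06003077, -0.70312219,  0.70620455, -0.05736396])}
scene {'fx': 498.5054901914807, 'fy': 498.5054901914807, 'cx': 320.0125181924197, 'cy': 205.0026031795445, 'position': array([1525.02539065, -591.73600032,  959.08897984]), 'attitude': array([-0.37474018,  0.76807265,  0.46611032, -0.22885667])}
wrist {'fx': 313.1564287805483, 'fy': 313.1564287805483, 'cx': 316.40231867207154, 'cy': 201.58027034182567, 'position': array([ 253.1223538 , -682.53853093,  383.44511135]), 'attitude': array([ 0.0959282 ,  0.78862482, -0.60282447, -0.07396846])}
{'clock': 0.15, 'q': array([ 1.22932419,  0.59992626, -0.00253591,  1.5999069 ,  0.00182462,
        0.94289573, -0.07976221]), 'joint_vel': array([ 1.38179698e-03, -1.31015789e-03,  6.88217134e-04, -1.81299303e-03,
       -1.87232687e-03,  2.07707866e-03, -5.30287913e-06]), 'effort': array([ 2.23714698e-03, -7.65578270e+01,  1.49894010e+00, -2.52564150e+01,
       -5.22705331e-02,  1.48307282e-02,  1.25917632e-04]), 'tool_pos': array([ 189.65289306, -699.49734387,  302.08332227]), 'tcp_rot': array([-5.49679489e-04,  9.91242704e-01,  1.32051426e-01, -1.40754734e-04]), 'ft_force': array([ 0.00388477,  0.1842491 , -0.38382774]), 'wrist_torque': array([-0.02387521,  0.01740779, -0.00869205]), 'finger_force': 0.0, 'finger_gap': 1.001689168467579}
```

View pics/top0.png

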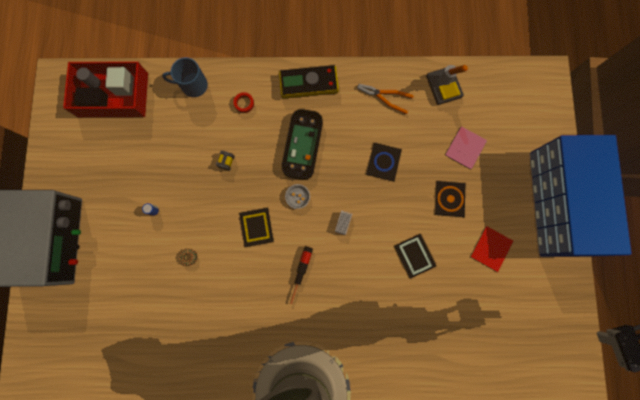

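View pics/scene0.png

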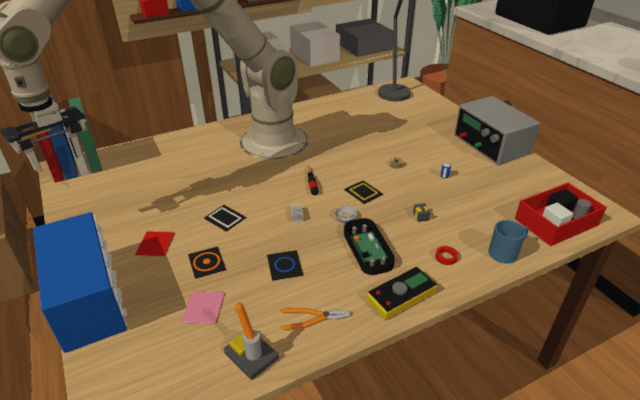

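The top view shows transformer (226,160), capacitor (150,210), heat sink (342,222) and choke (187,257). The mats are yellow (256,227), blue (383,161), orange (450,199) and white (415,256), with the case at (302,145) and the dish at (296,197).

```bash
cat > m0.py <<'E'
from h import *
s=load('top0'); im=s['color']; hsv=cv2.cvtColor(im,cv2.COLOR_RGB2HSV).astype(int); H,S,V=hsv[...,0],hsv[...,1],hsv[...,2]
def win(c,r):
    m=np.zeros(im.shape[:2],bool); m[c[1]-r:c[1]+r,c[0]-r:c[0]+r]=1; return m
def rect(m,z,n):
    m=m.astype(np.uint8); k,l,st,_=cv2.connectedComponentsWithStats(m); i=1+np.argmax(st[1:,4]) 
    c=max(cv2.findContours((l==i).astype(np.uint8),cv2.RETR_EXTERNAL,cv2.CHAIN_APPROX_NONE)[0],key=cv2.contourArea)
    P=ray(s,c[:,0,:],z)[:,:2].astype(np.float32); r=cv2.minAreaRect(P); b=cv2.boxPoints(r)
    e=[b[1]-b[0],b[2]-b[1]]; e=max(e,key=np.linalg.norm)
    print(n,np.round(r[0],1),'size',np.round(np.array(r[1])+2.8,0),'long ang',round(float(np.arctan2(e[1],e[0])),3),'px',m.sum(), 'radius',round(float(np.hypot(*r[0]))))
for n,c in dict(tm=(256,227),cm=(383,161),hm=(415,256),om=(450,199)).items():
    w=win(c,26)
    dark=(S<110)&(V<75)|((V<60)); full=w&~((H>8)&(H<22)&(S>80)&(V>90)&(S<190)) 
    rect(w&dark,4,n+' dark')
rect(win((256,227),24)&(H>20)&(H<35)&(S>150)&(V>100),4,'tm line')
rect(win((383,161),20)&(H>95)&(H<130)&(S>120),4,'cm line')
rect(win((415,256),20)&(S<70)&(V>110),4,'hm line')
rect(win((450,199),20)&(S>170)&(V>110),4,'om line')
rect(win((226,160),14)&~((H>8)&(H<20)&(V>100)),17,'transf')
rect(win((150,210),14)&((H>95)&(H<130)|(S<60)),25,'cap')
rect(win((342,222),18)&(S<70),20,'sink')
rect(win((187,257),15)&((V<110)|(H>20)),10,'choke')
for n in (226,160),(150,210),(342,222),(187,257): print(ray(s,n,20).round())
E
python3 m0.py
python3 - <<'E'
from h import *
im=load('top0')['color']
C=[(226,160),(150,210),(342,222),(187,257),(256,227),(383,161),(415,256),(450,199)]
t=[cv2.resize(im[y-22:y+22,x-22:x+22],(198,198),interpolation=cv2.INTER_CUBIC) for x,y in C]
cv2.imwrite('pics/tiles.png',np.vstack([np.hstack(t[:4]),np.hstack(t[4:])])[:,:,::-1])
E
```

```text
tm dark [435.4 126.9] size [58. 49.] long ang 0.177 px 596 radius 454
cm dark [ 620.9 -234.7] size [82. 99.] long ang -0.253 px 773 radius 664
hm dark [ 354.4 -313.2] size [75. 44.] long ang 0.427 px 683 radius 473
om dark [ 512.7 -417.9] size [82. 97.] long ang -0.096 px 571 radius 661
tm line [435.4 127. ] size [76. 66.] long ang 0.18 px 207 radius 453
cm line [ 622.7 -235.1] size [57. 56.] long ang 1.566 px 99 radius 666
hm line [ 354.4 -313.2] size [90. 59.] long ang 0.426 px 185 radius 473
om line [ 513.7 -419.5] size [71. 73.] long ang -0.812 px 178 radius 663
transf [621.  222.4] size [56. 61.] long ang -0.286 px 316 radius 660
cap [485.2 418.2] size [45. 33.] long ang 1.566 px 146 radius 641
sink [ 444.4 -115. ] size [29. 59.] long ang -0.313 px 194 radius 459
choke [351.2 315.6] size [58. 44.] long ang 1.567 px 234 radius 472
[[624. 213.  20.]]
[[482. 419.  20.]]
[[ 446. -113.   20.]]
[[352. 310.  20.]]
```

View pics/tiles.png

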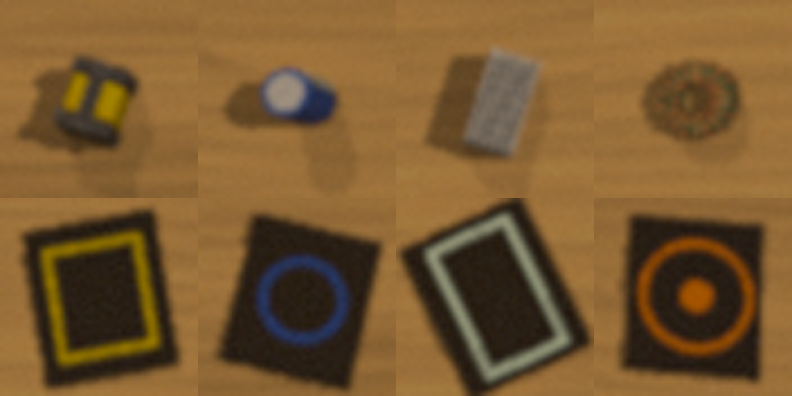

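The tiles confirm the four parts and the four correct mats. I'll go to the heat sink first and refine its position with the wrist camera.

```bash
cat > go.py <<'E'
import sys; from h import *
def go(x,y,psi=None):
    o=robot.observe(); M=rot(o['tcp_rot']); p=o['tool_pos']; c=np.arctan2(M[1,0],M[0,0])
    psi=c if psi is None else psi; dp=(psi-c+np.pi)%(2*np.pi)-np.pi
    d=np.array([x,y])-p[:2]
    print('t',round(o['clock'],1),'tcp',p.round(1),'psi',round(c,3),'tilt',M[:2,2].round(3),'q7',o['q'][6].round(2),'| rz',round(-dp,3),'dx',round(np.cos(psi)*d[0]+np.sin(psi)*d[1],1),'dy',round(np.sin(psi)*d[0]-np.cos(psi)*d[1],1),'dz to 89:',round(p[2]-89,1))
if __name__=='__main__': go(*map(float,sys.argv[1:]))
E
python3 go.py 444 -115 -.313
```

```text
t 0.1 tcp [ 189.7 -699.5  302.1] psi 0.265 tilt [-0.     0.001] q7 -0.08 | rz 0.578 dx 62.0 dy -634.4 dz to 89: 213.1
```

Emit:
servo_tool([
  {"grip": 1,"rz": 0.1445},
  {"rz": 0.1445},
  {"rz": 0.1445},
  {"rz": 0.1445},
  {"dx": 4,"dy": -40,"dz": 4.5},
  {"dx": 4,"dy": -40,"dz": 4.5},
  {"dx": 4,"dy": -40,"dz": 4.5},
  {"dx": 4,"dy": -40,"dz": 4.5},
  {"dx": 4,"dy": -40,"dz": 4.5},
  {"dx": 4,"dy": -40,"dz": 4.5},
  {"dx": 4,"dy": -40,"dz": 4.5},
  {"dx": 4,"dy": -40,"dz": 4.5},
  {"dx": 4,"dy": -40,"dz": 4.5},
  {"dx": 4,"dy": -40,"dz": 4.5},
  {"dx": 4,"dy": -40,"dz": 4.5},
  {"dx": 4,"dy": -40,"dz": 4.5},
  {"dx": 4,"dy": -40,"dz": 4.5},
  {"dx": 4,"dy": -40,"dz": 4.5},
  {"dx": 4,"dy": -40,"dz": 4.5},
  {"dx": 2,"dy": -34,"dz": 4.5},
])

```text
$.motion[0]: bad value
```

Emit:
servo_tool([
  {"grip": 1},
  {"grip": 1},
])

```text
$.motion[0]: bad value
```

```bash
python3 go.py 444 -115 -.313; python3 -c "
from h import *
s=snap('wrist','w1')"
```

```text
t 0.1 tcp [ 189.7 -699.5  302.1] psi 0.265 tilt [-0.     0.001] q7 -0.08 | rz 0.578 dx 62.0 dy -634.4 dz to 89: 213.1
```

View pics/w1.png

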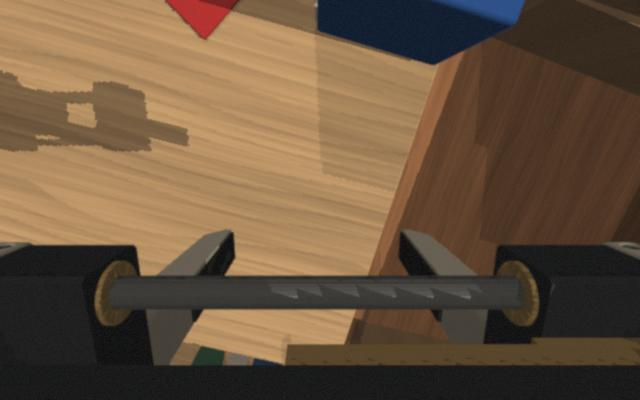

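The wrist view shows the fingers at rows 230–360, so parts ahead of the tool (+x) are the ones that show clearly. The refused rows probably need every field filled in.

Emit:
servo_tool([
  {"grip": 1,"dx": 0,"dy": 0,"dz": 0,"rx": 0,"ry": 0,"rz": 0.1445},
])

```text
clock: 0.3
tool_pos: [189.4, -699.6, 302.3]
tcp_rot: [-0.0, 0.998, 0.06, 0.0]
ft_force: [0.1, -0.6, -0.2]
finger_gap: 1.0
finger_force: 0.0
```

Emit:
servo_tool([
  {"grip": 1,"dx": 0,"dy": 0,"dz": 0,"rx": 0,"ry": 0,"rz": 0.1445},
  {"grip": 1,"dx": 0,"dy": 0,"dz": 0,"rx": 0,"ry": 0,"rz": 0.1445},
  {"grip": 1,"dx": 0,"dy": 0,"dz": 0,"rx": 0,"ry": 0,"rz": 0.1445},
  {"grip": 1,"dx": 0,"dy": -40,"dz": 4.5,"rx": 0,"ry": 0,"rz": 0},
  {"grip": 1,"dx": 0,"dy": -40,"dz": 4.5,"rx": 0,"ry": 0,"rz": 0},
  {"grip": 1,"dx": 0,"dy": -40,"dz": 4.5,"rx": 0,"ry": 0,"rz": 0},
  {"grip": 1,"dx": 0,"dy": -40,"dz": 4.5,"rx": 0,"ry": 0,"rz": 0},
  {"grip": 1,"dx": 0,"dy": -40,"dz": 4.5,"rx": 0,"ry": 0,"rz": 0},
  {"grip": 1,"dx": 0,"dy": -40,"dz": 4.5,"rx": 0,"ry": 0,"rz": 0},
  {"grip": 1,"dx": 0,"dy": -40,"dz": 4.5,"rx": 0,"ry": 0,"rz": 0},
  {"grip": 1,"dx": 0,"dy": -40,"dz": 4.5,"rx": 0,"ry": 0,"rz": 0},
  {"grip": 1,"dx": 0,"dy": -40,"dz": 4.5,"rx": 0,"ry": 0,"rz": 0},
  {"grip": 1,"dx": 0,"dy": -40,"dz": 4.5,"rx": 0,"ry": 0,"rz": 0},
  {"grip": 1,"dx": 0,"dy": -40,"dz": 4.5,"rx": 0,"ry": 0,"rz": 0},
  {"grip": 1,"dx": 0,"dy": -40,"dz": 4.5,"rx": 0,"ry": 0,"rz": 0},
  {"grip": 1,"dx": 0,"dy": -40,"dz": 4.5,"rx": 0,"ry": 0,"rz": 0},
  {"grip": 1,"dx": 0,"dy": -40,"dz": 4.5,"rx": 0,"ry": 0,"rz": 0},
  {"grip": 1,"dx": 0,"dy": -40,"dz": 4.5,"rx": 0,"ry": 0,"rz": 0},
  {"grip": 1,"dx": 0,"dy": -34,"dz": 4.5,"rx": 0,"ry": 0,"rz": 0},
])

```text
clock: 2.2
tool_pos: [385.6, -94.7, 230.7]
tcp_rot: [-0.0, 0.988, -0.156, 0.0]
ft_force: [0.0, -0.4, 0.1]
finger_gap: 0.999
finger_force: 0.0
```

```bash
python3 go.py 444 -115 -.313; python3 -c "
from h import *
s=snap('wrist','w1')"; python3 go.py 444 -115 -.313
```

```text
t 2.2 tcp [385.6 -94.7 230.7] psi -0.312 tilt [0.001 0.   ] q7 -1.65 | rz 0.001 dx 61.8 dy 1.4 dz to 89: 141.7
t 2.2 tcp [387.2 -90.5 230. ] psi -0.307 tilt [0.001 0.002] q7 -1.65 | rz 0.006 dx 61.6 dy 5.9 dz to 89: 141.0
```

View pics/w1.png

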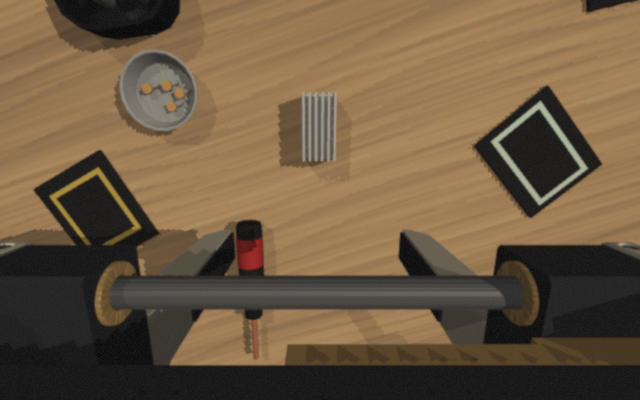

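The heat sink is at (319,127) with vertical fins, so it lies along tool x. The white mat is at (538,152), the yellow mat at (97,205), and the screwdriver is clear of the grasp. I'll measure.

Emit:
servo_tool([
  {"grip": 1,"dx": 0,"dy": 0,"dz": 0,"rx": 0,"ry": 0,"rz": 0},
  {"grip": 1,"dx": 0,"dy": 0,"dz": 0,"rx": 0,"ry": 0,"rz": 0},
])

```text
clock: 2.45
tool_pos: [384.9, -96.9, 230.8]
tcp_rot: [0.0, 0.988, -0.156, -0.0]
ft_force: [0.3, 0.6, -0.7]
finger_gap: 1.001
finger_force: 0.0
```

```bash
cat > meas.py <<'E'
from h import *
def comp(s,m,c,r):
    w=np.zeros(m.shape,bool); w[max(c[1]-r,0):c[1]+r,max(c[0]-r,0):c[0]+r]=1
    k,l,st,_=cv2.connectedComponentsWithStats((m&w).astype(np.uint8)); i=1+np.argmax(st[1:,4])
    return max(cv2.findContours((l==i).astype(np.uint8),cv2.RETR_EXTERNAL,cv2.CHAIN_APPROX_NONE)[0],key=cv2.contourArea)
def rect(s,m,c,r,z,n):
    P=ray(s,comp(s,m,c,r)[:,0,:],z)[:,:2].astype(np.float32); q=cv2.minAreaRect(P); b=cv2.boxPoints(q)
    e=max([b[1]-b[0],b[2]-b[1]],key=np.linalg.norm); print(n,np.round(q[0],1),np.round(q[1],1),'ang',round(float(np.arctan2(e[1],e[0])),3))
def hsv(s): 
    h=cv2.cvtColor(s['color'],cv2.COLOR_RGB2HSV).astype(int); return h[...,0],h[...,1],h[...,2]
E
cat > a.py <<'E'
from meas import *
s=snap('wrist','w2'); H,S,V=hsv(s)
g=cv2.morphologyEx(((S<60)&(V>100)).astype(np.uint8),cv2.MORPH_CLOSE,np.ones((5,5)))>0
rect(s,g,(319,127),50,26,'sink')
rect(s,(S<60)&(V>130),(538,152),70,4,'white')
rect(s,(H>18)&(H<35)&(S>140)&(V>90),(97,205),70,4,'yellow')
E
python3 a.py; python3 go.py 444 -115 -.313
```

```text
sink [ 444.9 -116.4] [30.  59.8] ang -0.32
white [ 353.7 -313.9] [85.7 55.9] ang 0.424
yellow [434.9 126.3] [72.2 63.1] ang 0.183
t 2.5 tcp [384.8 -97.4 230.8] psi -0.314 tilt [-0. -0.] q7 -1.65 | rz -0.001 dx 61.8 dy -1.5 dz to 89: 141.8
```

Emit:
servo_tool([
  {"grip": 1,"dx": 21,"dy": 0,"dz": 15,"rx": 0,"ry": 0,"rz": 0},
  {"grip": 1,"dx": 21,"dy": 0,"dz": 15,"rx": 0,"ry": 0,"rz": 0},
  {"grip": 1,"dx": 21,"dy": -0.5,"dz": 15,"rx": 0,"ry": 0,"rz": 0},
  {"grip": 1,"dx": 0,"dy": 0,"dz": 30,"rx": 0,"ry": 0,"rz": 0},
  {"grip": 0.7,"dx": 0,"dy": 0,"dz": 30,"rx": 0,"ry": 0,"rz": 0},
  {"grip": 0.7,"dx": 0,"dy": 0,"dz": 20,"rx": 0,"ry": 0,"rz": 0},
  {"grip": 0.7,"dx": 0,"dy": 0,"dz": 12,"rx": 0,"ry": 0,"rz": 0},
  {"grip": 0.7,"dx": 0,"dy": 0,"dz": 5,"rx": 0,"ry": 0,"rz": 0},
  {"grip": 0.7,"dx": 0,"dy": 0,"dz": 0,"rx": 0,"ry": 0,"rz": 0},
  {"grip": 0,"dx": 0,"dy": 0,"dz": 0,"rx": 0,"ry": 0,"rz": 0},
  {"grip": 0,"dx": 0,"dy": 0,"dz": 0,"rx": 0,"ry": 0,"rz": 0},
  {"grip": 0,"dx": 0,"dy": 0,"dz": 0,"rx": 0,"ry": 0,"rz": 0},
  {"grip": 0,"dx": 0,"dy": 0,"dz": 0,"rx": 0,"ry": 0,"rz": 0},
  {"grip": 0,"dx": 0,"dy": 0,"dz": 0,"rx": 0,"ry": 0,"rz": 0},
  {"grip": 0,"dx": 0,"dy": 0,"dz": 0,"rx": 0,"ry": 0,"rz": 0},
], force=20)

```text
clock: 4.0
tool_pos: [445.6, -115.6, 89.3]
tcp_rot: [-0.0, 0.988, -0.156, -0.0]
ft_force: [-0.7, 0.1, 6.8]
finger_gap: 0.321
finger_force: 20.0
```

```bash
python3 go.py 444.9 -116.4 -.32; python3 go.py 354 -313.6 .425
```

```text
t 4.0 tcp [ 445.6 -115.6   89.3] psi -0.313 tilt [-0.  0.] q7 -1.57 | rz 0.007 dx -0.4 dy 1.0 dz to 89: 0.3
t 4.0 tcp [ 445.6 -115.6   89.3] psi -0.313 tilt [-0.  0.] q7 -1.57 | rz -0.738 dx -165.1 dy 142.7 dz to 89: 0.3
```

Emit:
servo_tool([
  {"grip": 0,"dx": 0,"dy": 0,"dz": -6,"rx": 0,"ry": 0,"rz": 0},
  {"grip": 0,"dx": 0,"dy": 0,"dz": -14,"rx": 0,"ry": 0,"rz": 0},
  {"grip": 0,"dx": 0,"dy": 0,"dz": -20,"rx": 0,"ry": 0,"rz": -0.123},
  {"grip": 0,"dx": 0,"dy": 0,"dz": -20,"rx": 0,"ry": 0,"rz": -0.123},
  {"grip": 0,"dx": 0,"dy": 0,"dz": 0,"rx": 0,"ry": 0,"rz": -0.123},
  {"grip": 0,"dx": 0,"dy": 0,"dz": 0,"rx": 0,"ry": 0,"rz": -0.123},
  {"grip": 0,"dx": 0,"dy": 0,"dz": 0,"rx": 0,"ry": 0,"rz": -0.123},
  {"grip": 0,"dx": 0,"dy": 0,"dz": 0,"rx": 0,"ry": 0,"rz": -0.123},
  {"grip": 0,"dx": -15,"dy": 13,"dz": 0,"rx": 0,"ry": 0,"rz": 0},
  {"grip": 0,"dx": -30,"dy": 26,"dz": 0,"rx": 0,"ry": 0,"rz": 0},
  {"grip": 0,"dx": -35,"dy": 30,"dz": 0,"rx": 0,"ry": 0,"rz": 0},
  {"grip": 0,"dx": -35,"dy": 30,"dz": 0,"rx": 0,"ry": 0,"rz": 0},
  {"grip": 0,"dx": -30,"dy": 26,"dz": 0,"rx": 0,"ry": 0,"rz": 0},
  {"grip": 0,"dx": -20,"dy": 17.7,"dz": 15,"rx": 0,"ry": 0,"rz": 0},
  {"grip": 0,"dx": 0,"dy": 0,"dz": 15,"rx": 0,"ry": 0,"rz": 0},
  {"grip": 0,"dx": 0,"dy": 0,"dz": 10,"rx": 0,"ry": 0,"rz": 0},
  {"grip": 0,"dx": 0,"dy": 0,"dz": 5,"rx": 0,"ry": 0,"rz": 0},
  {"grip": 0,"dx": 0,"dy": 0,"dz": 0,"rx": 0,"ry": 0,"rz": 0},
])

```text
clock: 5.8
tool_pos: [354.2, -312.7, 103.6]
tcp_rot: [-0.001, 0.977, 0.212, -0.001]
ft_force: [-0.3, -0.3, -1.1]
finger_gap: 0.324
finger_force: 20.0
```

```bash
python3 go.py 354 -313.6 .425
```

```text
t 5.8 tcp [ 354.2 -312.7  103.6] psi 0.427 tilt [-0.002  0.001] q7 -0.84 | rz 0.002 dx -0.6 dy 0.7 dz to 89: 14.6
```

Emit:
servo_tool([
  {"grip": 0,"dx": -0.5,"dy": 0.5,"dz": 5,"rx": 0,"ry": 0,"rz": 0},
  {"grip": 0,"dx": 0,"dy": 0,"dz": 3,"rx": 0,"ry": 0,"rz": 0},
  {"grip": 0,"dx": 0,"dy": 0,"dz": 1.5,"rx": 0,"ry": 0,"rz": 0},
  {"grip": 0,"dx": 0,"dy": 0,"dz": 0,"rx": 0,"ry": 0,"rz": 0},
  {"grip": 0,"dx": 0,"dy": 0,"dz": 0,"rx": 0,"ry": 0,"rz": 0},
])

```text
clock: 6.3
tool_pos: [353.8, -314.2, 94.7]
tcp_rot: [-0.0, 0.978, 0.211, -0.0]
ft_force: [-0.1, -0.2, -0.6]
finger_gap: 0.322
finger_force: 20.0
```

Emit:
servo_tool([
  {"grip": 0.6,"dx": 0,"dy": 0,"dz": 0,"rx": 0,"ry": 0,"rz": 0},
  {"grip": 0.6,"dx": 0,"dy": 0,"dz": 0,"rx": 0,"ry": 0,"rz": 0},
  {"grip": 0.6,"dx": 0,"dy": 0,"dz": 0,"rx": 0,"ry": 0,"rz": 0},
  {"grip": 0.6,"dx": 0,"dy": 0,"dz": -10,"rx": 0,"ry": 0,"rz": 0},
  {"grip": 0.6,"dx": 0,"dy": 0,"dz": -25,"rx": 0,"ry": 0,"rz": 0},
  {"grip": 1,"dx": 0,"dy": 0,"dz": -40,"rx": 0,"ry": 0,"rz": 0},
  {"grip": 1,"dx": 0,"dy": 0,"dz": -40,"rx": 0,"ry": 0,"rz": 0},
  {"grip": 1,"dx": 0,"dy": 0,"dz": -22,"rx": 0,"ry": 0,"rz": 0},
])

```text
clock: 7.1
tool_pos: [353.9, -314.5, 235.0]
tcp_rot: [0.001, 0.978, 0.211, 0.001]
ft_force: [1.2, -0.2, 0.5]
finger_gap: 0.808
finger_force: 0.0
```

```bash
python3 go.py 624 211 -.27;python3 go.py 352 310 ; python3 -c "
from h import *
s=snap('top','t1'); im=s['color']
cv2.imwrite('pics/t1c.png',cv2.resize(im[180:300,360:500],None,fx=5,fy=5)[:,:,::-1])"
```

```text
t 7.1 tcp [ 353.9 -314.5  235. ] psi 0.425 tilt [ 0.002 -0.002] q7 -0.76 | rz 0.695 dx 120.2 dy -578.5 dz to 89: 146.0
t 7.1 tcp [ 353.9 -314.5  235. ] psi 0.425 tilt [ 0.002 -0.002] q7 -0.76 | rz -0.0 dx 255.5 dy -569.8 dz to 89: 146.0
```

View pics/t1c.png

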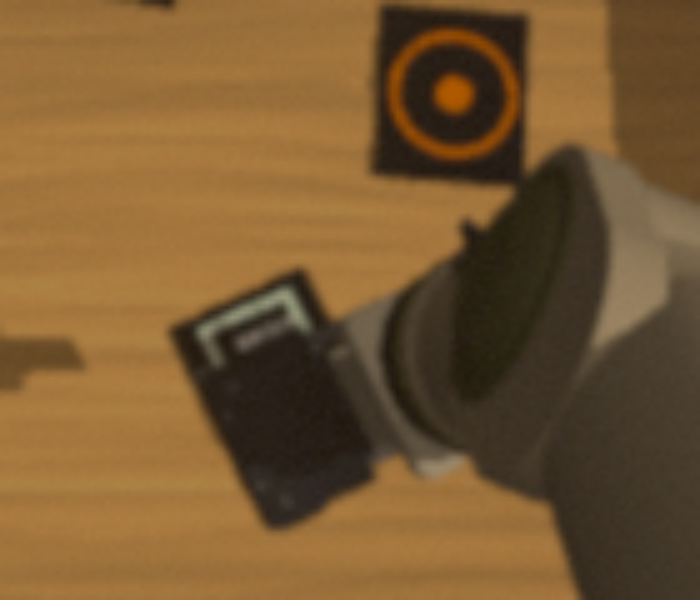

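The sink sits inside the white outline as far as it can be seen. Next I'll move to a viewing point for the transformer, which I plan to grip by its flat core ends.

Emit:
servo_tool([
  {"grip": 1,"dx": 0,"dy": 0,"dz": 0,"rx": 0,"ry": 0,"rz": -0.146},
  {"grip": 1,"dx": 0,"dy": 0,"dz": 0,"rx": 0,"ry": 0,"rz": -0.146},
  {"grip": 1,"dx": 0,"dy": 0,"dz": 0,"rx": 0,"ry": 0,"rz": -0.146},
  {"grip": 1,"dx": 0,"dy": 0,"dz": 0,"rx": 0,"ry": 0,"rz": -0.146},
  {"grip": 1,"dx": 0,"dy": 0,"dz": 0,"rx": 0,"ry": 0,"rz": -0.146},
  {"grip": 1,"dx": 0,"dy": 0,"dz": 0,"rx": 0,"ry": 0,"rz": -0.145},
  {"grip": 1,"dx": 40,"dy": 9.2,"dz": 0,"rx": 0,"ry": 0,"rz": 0},
  {"grip": 1,"dx": 40,"dy": 9.2,"dz": 0,"rx": 0,"ry": 0,"rz": 0},
  {"grip": 1,"dx": 40,"dy": 9.2,"dz": 0,"rx": 0,"ry": 0,"rz": 0},
  {"grip": 1,"dx": 40,"dy": 9.2,"dz": 0,"rx": 0,"ry": 0,"rz": 0},
  {"grip": 1,"dx": 40,"dy": 9.2,"dz": 0,"rx": 0,"ry": 0,"rz": 0},
  {"grip": 1,"dx": 40,"dy": 9.2,"dz": 0,"rx": 0,"ry": 0,"rz": 0},
  {"grip": 1,"dx": 40,"dy": 9.2,"dz": 0,"rx": 0,"ry": 0,"rz": 0},
  {"grip": 1,"dx": 40,"dy": 9.2,"dz": 0,"rx": 0,"ry": 0,"rz": 0},
  {"grip": 1,"dx": 40,"dy": 9.2,"dz": 0,"rx": 0,"ry": 0,"rz": 0},
  {"grip": 1,"dx": 40,"dy": 9.2,"dz": 0,"rx": 0,"ry": 0,"rz": 0},
  {"grip": 1,"dx": 40,"dy": 9.2,"dz": 0,"rx": 0,"ry": 0,"rz": 0},
  {"grip": 1,"dx": 40,"dy": 9.2,"dz": 0,"rx": 0,"ry": 0,"rz": 0},
  {"grip": 1,"dx": 38,"dy": 9.2,"dz": 0,"rx": 0,"ry": 0,"rz": 0},
])

```text
clock: 9.05
tool_pos: [608.0, 154.4, 232.0]
tcp_rot: [-0.0, 0.796, 0.605, -0.0]
ft_force: [-0.2, 0.7, 0.2]
finger_gap: 0.999
finger_force: 0.0
```

Emit:
servo_tool([
  {"grip": 1,"dx": 0,"dy": 0,"dz": 0,"rx": 0,"ry": 0,"rz": 0},
  {"grip": 1,"dx": 0,"dy": 0,"dz": 0,"rx": 0,"ry": 0,"rz": 0},
  {"grip": 1,"dx": 0,"dy": 0,"dz": 0,"rx": 0,"ry": 0,"rz": 0},
])

```text
clock: 9.35
tool_pos: [607.1, 151.4, 231.5]
tcp_rot: [0.0, 0.796, 0.605, -0.001]
ft_force: [0.1, 0.5, -0.3]
finger_gap: 1.0
finger_force: 0.0
```

```bash
python3 -c "
from h import *
s=snap('wrist','w3')"; python3 go.py 624 211 1.3
```

```text
t 9.4 tcp [607.2 151.2 231.6] psi 1.298 tilt [-0.001 -0.001] q7 -0.97 | rz -0.002 dx 62.1 dy 0.2 dz to 89: 142.6
```

View pics/w3.png

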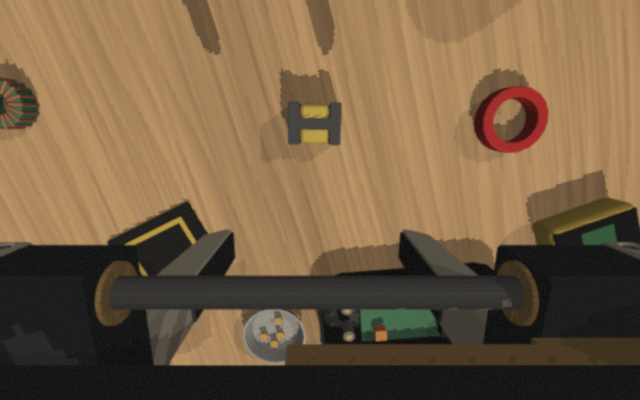

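The transformer is at (314,122), with its core ends at columns 294 and 334, aligned with the closing line.

```bash
cat > b.py <<'E'
from meas import *
s=load('w3'); H,S,V=hsv(s)
g=(V<75)&(S<90)
for q in ((V<75)&(S<90)),((V<75)&(S<90))|((H>20)&(H<35)&(S>160)):
    rect(s,q,(314,122),35,34,'tr')
c=comp(s,q,(314,122),35)[:,0]; print(c.min(0),c.max(0), ray(s,[c.min(0),c.max(0)],34).round(1))
E
python3 b.py
```

```text
tr [622.  216.2] [33.6 44.1] ang -0.295
tr [622.  216.2] [33.6 44.1] ang -0.295
[288 102] [339 143] [[605.8 238.5  34. ]
 [638.9 193.7  34. ]]
```

Emit:
servo_tool([
  {"grip": 1,"dx": 0,"dy": 0,"dz": 10,"rx": 0,"ry": 0,"rz": 0.022},
  {"grip": 1,"dx": 25,"dy": -1.7,"dz": 15,"rx": 0,"ry": 0,"rz": 0},
  {"grip": 1,"dx": 25,"dy": -2,"dz": 15,"rx": 0,"ry": 0,"rz": 0},
  {"grip": 1,"dx": 16.5,"dy": -1,"dz": 15,"rx": 0,"ry": 0,"rz": 0},
  {"grip": 1,"dx": 0,"dy": 0,"dz": 30,"rx": 0,"ry": 0,"rz": 0},
  {"grip": 1,"dx": 0,"dy": 0,"dz": 25,"rx": 0,"ry": 0,"rz": 0},
  {"grip": 0.8,"dx": 0,"dy": 0,"dz": 17,"rx": 0,"ry": 0,"rz": 0},
  {"grip": 0.8,"dx": 0,"dy": 0,"dz": 10,"rx": 0,"ry": 0,"rz": 0},
  {"grip": 0.8,"dx": 0,"dy": 0,"dz": 5,"rx": 0,"ry": 0,"rz": 0},
  {"grip": 0.7,"dx": 0,"dy": 0,"dz": 0,"rx": 0,"ry": 0,"rz": 0},
  {"grip": 0.6,"dx": 0,"dy": 0,"dz": 0,"rx": 0,"ry": 0,"rz": 0},
  {"grip": 0.4,"dx": 0,"dy": 0,"dz": 0,"rx": 0,"ry": 0,"rz": 0},
  {"grip": 0.3,"dx": 0,"dy": 0,"dz": 0,"rx": 0,"ry": 0,"rz": 0},
  {"grip": 0.3,"dx": 0,"dy": 0,"dz": 0,"rx": 0,"ry": 0,"rz": 0},
  {"grip": 0.3,"dx": 0,"dy": 0,"dz": 0,"rx": 0,"ry": 0,"rz": 0},
], force=30)

```text
clock: 10.9
tool_pos: [622.7, 217.9, 90.3]
tcp_rot: [-0.0, 0.803, 0.596, 0.0]
ft_force: [-0.2, -0.5, 6.4]
finger_gap: 0.493
finger_force: 30.0
```

```bash
python3 go.py 622 216.2 1.276; python3 go.py 435 126.6 1.754
```

```text
t 10.9 tcp [622.7 217.9  90.3] psi 1.278 tilt [0.001 0.   ] q7 -1.16 | rz 0.002 dx -1.9 dy -0.2 dz to 89: 1.3
t 10.9 tcp [622.7 217.9  90.3] psi 1.278 tilt [0.001 0.   ] q7 -1.16 | rz -0.476 dx -55.6 dy -201.2 dz to 89: 1.3
```

Emit:
servo_tool([
  {"grip": 0.3,"dx": 0,"dy": 0,"dz": -6,"rx": 0,"ry": 0,"rz": 0},
  {"grip": 0.3,"dx": 0,"dy": 0,"dz": -14,"rx": 0,"ry": 0,"rz": 0},
  {"grip": 0.3,"dx": 0,"dy": 0,"dz": -20,"rx": 0,"ry": 0,"rz": -0.096},
  {"grip": 0.3,"dx": 0,"dy": 0,"dz": -20,"rx": 0,"ry": 0,"rz": -0.095},
  {"grip": 0.3,"dx": 0,"dy": 0,"dz": 0,"rx": 0,"ry": 0,"rz": -0.095},
  {"grip": 0.3,"dx": 0,"dy": 0,"dz": 0,"rx": 0,"ry": 0,"rz": -0.095},
  {"grip": 0.3,"dx": 0,"dy": 0,"dz": 0,"rx": 0,"ry": 0,"rz": -0.095},
  {"grip": 0.3,"dx": -5,"dy": -20,"dz": 0,"rx": 0,"ry": 0,"rz": 0},
  {"grip": 0.3,"dx": -9,"dy": -34,"dz": 0,"rx": 0,"ry": 0,"rz": 0},
  {"grip": 0.3,"dx": -10,"dy": -36,"dz": 0,"rx": 0,"ry": 0,"rz": 0},
  {"grip": 0.3,"dx": -10,"dy": -36,"dz": 0,"rx": 0,"ry": 0,"rz": 0},
  {"grip": 0.3,"dx": -10,"dy": -36,"dz": 0,"rx": 0,"ry": 0,"rz": 0},
  {"grip": 0.3,"dx": -9.7,"dy": -25,"dz": 5,"rx": 0,"ry": 0,"rz": 0},
  {"grip": 0.3,"dx": 0,"dy": -14,"dz": 10,"rx": 0,"ry": 0,"rz": 0},
  {"grip": 0.3,"dx": 0,"dy": 0,"dz": 15,"rx": 0,"ry": 0,"rz": 0},
  {"grip": 0.3,"dx": 0,"dy": 0,"dz": 10,"rx": 0,"ry": 0,"rz": 0},
  {"grip": 0.3,"dx": 0,"dy": 0,"dz": 4,"rx": 0,"ry": 0,"rz": 0},
  {"grip": 0.3,"dx": 0,"dy": 0,"dz": 0,"rx": 0,"ry": 0,"rz": 0},
  {"grip": 0.3,"dx": 0,"dy": 0,"dz": 0,"rx": 0,"ry": 0,"rz": 0},
])

```text
clock: 12.8
tool_pos: [434.7, 128.6, 106.1]
tcp_rot: [-0.0, 0.64, 0.769, 0.0]
ft_force: [0.6, 0.3, -1.9]
finger_gap: 0.496
finger_force: 30.0
```

```bash
python3 go.py 435 126.6 1.754
```

```text
t 12.8 tcp [434.7 128.6 106.1] psi 1.754 tilt [0. 0.] q7 -1.04 | rz -0.0 dx -2.0 dy -0.1 dz to 89: 17.1
```

Emit:
servo_tool([
  {"grip": 0.3,"dx": 0,"dy": 0,"dz": 6,"rx": 0,"ry": 0,"rz": 0},
  {"grip": 0.3,"dx": 0,"dy": 0,"dz": 3.3,"rx": 0,"ry": 0,"rz": 0},
  {"grip": 0.3,"dx": 0,"dy": 0,"dz": 2,"rx": 0,"ry": 0,"rz": 0},
  {"grip": 0.3,"dx": 0,"dy": 0,"dz": 0,"rx": 0,"ry": 0,"rz": 0},
  {"grip": 0.3,"dx": 0,"dy": 0,"dz": 0,"rx": 0,"ry": 0,"rz": 0},
  {"grip": 0.75,"dx": 0,"dy": 0,"dz": 0,"rx": 0,"ry": 0,"rz": 0},
  {"grip": 0.75,"dx": 0,"dy": 0,"dz": 0,"rx": 0,"ry": 0,"rz": 0},
  {"grip": 0.75,"dx": 0,"dy": 0,"dz": 0,"rx": 0,"ry": 0,"rz": 0},
  {"grip": 0.75,"dx": 0,"dy": 0,"dz": -10,"rx": 0,"ry": 0,"rz": 0},
  {"grip": 0.75,"dx": 0,"dy": 0,"dz": -25,"rx": 0,"ry": 0,"rz": 0},
  {"grip": 1,"dx": 0,"dy": 0,"dz": -40,"rx": 0,"ry": 0,"rz": 0},
  {"grip": 1,"dx": 0,"dy": 0,"dz": -40,"rx": 0,"ry": 0,"rz": 0},
  {"grip": 1,"dx": 0,"dy": 0,"dz": -22,"rx": 0,"ry": 0,"rz": 0},
  {"grip": 1,"dx": 0,"dy": 0,"dz": 0,"rx": 0,"ry": 0,"rz": 0},
])

```text
clock: 14.2
tool_pos: [435.4, 128.4, 233.8]
tcp_rot: [0.001, 0.64, 0.768, 0.002]
ft_force: [0.7, 0.9, -0.0]
finger_gap: 0.99
finger_force: 0.0
```

```bash
python3 go.py 352 310
```

```text
t 14.2 tcp [435.4 128.4 233.8] psi 1.753 tilt [0.004 0.001] q7 -0.77 | rz -0.0 dx 193.6 dy -49.3 dz to 89: 144.8
```

Emit:
servo_tool([
  {"grip": 1,"dx": 33.5,"dy": -12.3,"dz": 0,"rx": 0,"ry": 0,"rz": 0},
  {"grip": 1,"dx": 33.5,"dy": -12.3,"dz": 0,"rx": 0,"ry": 0,"rz": 0},
  {"grip": 1,"dx": 33.5,"dy": -12.3,"dz": 0,"rx": 0,"ry": 0,"rz": 0},
  {"grip": 1,"dx": 33.5,"dy": -12.3,"dz": 0,"rx": 0,"ry": 0,"rz": 0},
  {"grip": 1,"dx": 0,"dy": 0,"dz": 0,"rx": 0,"ry": 0,"rz": 0},
  {"grip": 1,"dx": 0,"dy": 0,"dz": 0,"rx": 0,"ry": 0,"rz": 0},
  {"grip": 1,"dx": 0,"dy": 0,"dz": 0,"rx": 0,"ry": 0,"rz": 0},
])

```text
clock: 14.9
tool_pos: [361.9, 250.2, 230.7]
tcp_rot: [-0.0, 0.64, 0.769, -0.001]
ft_force: [0.1, 0.2, 0.4]
finger_gap: 0.999
finger_force: 0.0
```

```bash
python3 -c "
from h import *
s=snap('wrist','w4')
A=rot(s['attitude']);d=A.T@(np.array([352,310,20])-s['position']);print(d[0]/d[2]*s['fx']+s['cx'],d[1]/d[2]*s['fy']+s['cy'])"; python3 go.py 352 310 1.753
```

```text
318.4996447790886 129.78547901384187
t 14.9 tcp [362.1 250.1 230.8] psi 1.752 tilt [-0.001 -0.001] q7 -1.09 | rz -0.001 dx 60.8 dy 0.9 dz to 89: 141.8
```

View pics/w4.png

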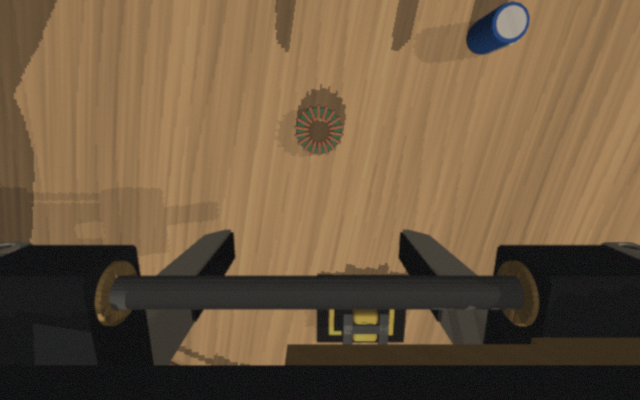

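The choke is at (320,130). The transformer sits inside its yellow frame at (365,325), and the capacitor's silver top is at (512,21).

```bash
cat > c.py <<'E'
from meas import *
s=load('w4'); H,S,V=hsv(s); a=cv2.cvtColor(s['color'],cv2.COLOR_RGB2LAB).astype(int)[...,1]-128
g=(((a>22)|(a<0))).astype(np.uint8); g=cv2.morphologyEx(g,cv2.MORPH_CLOSE,np.ones((5,5)))>0
c=comp(s,g,(320,130),32); print(c[:,0].min(0),c[:,0].max(0)); 
for z in(12,20):
    P=ray(s,c[:,0],z)[:,:2].astype(np.float32); print(z,cv2.minEnclosingCircle(P),cv2.fitEllipse(P))
c=comp(s,(S<50)&(V>120),(512,21),25); P=ray(s,c[:,0],45)[:,:2].astype(np.float32); print('cap',cv2.fitEllipse(P))
s=load('w3');
E
python3 c.py; python3 go.py 352 311 1.753
```

```text
[296 107] [341 153]
12 ((352.3210754394531, 309.42315673828125), 21.665773391723633) ((352.186279296875, 309.432861328125), (40.91272735595703, 41.20441818237305), 122.70630645751953)
20 ((352.2455139160156, 309.5762634277344), 21.088275909423828) ((352.1142578125, 309.5856628417969), (39.822166442871094, 40.10608673095703), 122.70623779296875)
cap ((482.43560791015625, 416.96844482421875), (22.686872482299805, 22.74995231628418), 138.14097595214844)
t 14.9 tcp [362.1 250.1 230.8] psi 1.752 tilt [-0.001 -0.001] q7 -1.09 | rz -0.001 dx 61.7 dy 1.1 dz to 89: 141.8
```

Emit:
servo_tool([
  {"grip": 1,"dx": 20,"dy": 0.3,"dz": 15,"rx": 0,"ry": 0,"rz": 0},
  {"grip": 1,"dx": 20,"dy": 0.3,"dz": 15,"rx": 0,"ry": 0,"rz": 0},
  {"grip": 1,"dx": 20,"dy": 0.3,"dz": 15,"rx": 0,"ry": 0,"rz": 0},
  {"grip": 1,"dx": 0,"dy": 0,"dz": 30,"rx": 0,"ry": 0,"rz": 0},
  {"grip": 1,"dx": 0,"dy": 0,"dz": 30,"rx": 0,"ry": 0,"rz": 0},
  {"grip": 0.8,"dx": 0,"dy": 0,"dz": 20,"rx": 0,"ry": 0,"rz": 0},
  {"grip": 0.8,"dx": 0,"dy": 0,"dz": 12,"rx": 0,"ry": 0,"rz": 0},
  {"grip": 0.8,"dx": 0,"dy": 0,"dz": 6.5,"rx": 0,"ry": 0,"rz": 0},
  {"grip": 0.7,"dx": 0,"dy": 0,"dz": 0,"rx": 0,"ry": 0,"rz": 0},
  {"grip": 0.6,"dx": 0,"dy": 0,"dz": 0,"rx": 0,"ry": 0,"rz": 0},
  {"grip": 0.5,"dx": 0,"dy": 0,"dz": 0,"rx": 0,"ry": 0,"rz": 0},
  {"grip": 0.3,"dx": 0,"dy": 0,"dz": 0,"rx": 0,"ry": 0,"rz": 0},
  {"grip": 0.3,"dx": 0,"dy": 0,"dz": 0,"rx": 0,"ry": 0,"rz": 0},
  {"grip": 0.3,"dx": 0,"dy": 0,"dz": 0,"rx": 0,"ry": 0,"rz": 0},
  {"grip": 0.3,"dx": 0,"dy": 0,"dz": 0,"rx": 0,"ry": 0,"rz": 0},
], force=20)

```text
clock: 16.45
tool_pos: [352.0, 310.4, 88.4]
tcp_rot: [-0.0, 0.64, 0.769, 0.0]
ft_force: [0.6, -0.7, 6.9]
finger_gap: 0.49
finger_force: 20.0
```

```bash
python3 go.py 352.2 309.5 1.753; python3 go.py 513 -419
```

```text
t 16.4 tcp [352.  310.4  88.4] psi 1.753 tilt [0.    0.001] q7 -1.51 | rz 0.0 dx -1.0 dy 0.0 dz to 89: -0.6
t 16.4 tcp [352.  310.4  88.4] psi 1.753 tilt [0.    0.001] q7 -1.51 | rz -0.0 dx -746.5 dy 25.9 dz to 89: -0.6
```

Emit:
servo_tool([
  {"grip": 0.3,"dx": 0,"dy": 0,"dz": -6,"rx": 0,"ry": 0,"rz": 0},
  {"grip": 0.3,"dx": 0,"dy": 0,"dz": -14,"rx": 0,"ry": 0,"rz": 0},
  {"grip": 0.3,"dx": 0,"dy": 0,"dz": -30,"rx": 0,"ry": 0,"rz": 0},
  {"grip": 0.3,"dx": 0,"dy": 0,"dz": -30,"rx": 0,"ry": 0,"rz": 0},
  {"grip": 0.3,"dx": -17,"dy": 7,"dz": -10,"rx": 0,"ry": 0,"rz": 0},
  {"grip": 0.3,"dx": -32,"dy": 14,"dz": 0,"rx": 0,"ry": 0,"rz": 0},
  {"grip": 0.3,"dx": -35,"dy": 15,"dz": 0,"rx": 0,"ry": 0,"rz": 0},
  {"grip": 0.3,"dx": -35,"dy": 15,"dz": 0,"rx": 0,"ry": 0,"rz": 0},
  {"grip": 0.3,"dx": -35,"dy": 15,"dz": 0,"rx": 0,"ry": 0,"rz": 0},
  {"grip": 0.3,"dx": -35,"dy": 15,"dz": 0,"rx": 0,"ry": 0,"rz": 0},
  {"grip": 0.3,"dx": -35,"dy": 15,"dz": 0,"rx": 0,"ry": 0,"rz": 0},
  {"grip": 0.3,"dx": -35,"dy": 15,"dz": 0,"rx": 0,"ry": 0,"rz": 0},
  {"grip": 0.3,"dx": -17,"dy": 9,"dz": 0,"rx": 0,"ry": 0,"rz": 0},
  {"grip": 0.3,"dx": 0,"dy": 0,"dz": 0,"rx": 0,"ry": 0,"rz": 0},
])

```text
clock: 17.85
tool_pos: [521.1, 57.7, 177.8]
tcp_rot: [-0.0, 0.642, 0.767, -0.0]
ft_force: [-1.3, 0.8, -0.6]
finger_gap: 0.491
finger_force: 20.0
```

Emit:
servo_tool([
  {"grip": 0.3,"dx": -20,"dy": -4,"dz": 0,"rx": 0,"ry": 0,"rz": 0},
  {"grip": 0.3,"dx": -35,"dy": -7,"dz": 0,"rx": 0,"ry": 0,"rz": 0},
  {"grip": 0.3,"dx": -38,"dy": -7.6,"dz": 0,"rx": 0,"ry": 0,"rz": 0},
  {"grip": 0.3,"dx": -38,"dy": -7.6,"dz": 0,"rx": 0,"ry": 0,"rz": 0},
  {"grip": 0.3,"dx": -38,"dy": -7.6,"dz": 0,"rx": 0,"ry": 0,"rz": 0},
  {"grip": 0.3,"dx": -38,"dy": -7.6,"dz": 0,"rx": 0,"ry": 0,"rz": 0},
  {"grip": 0.3,"dx": -38,"dy": -7.6,"dz": 0,"rx": 0,"ry": 0,"rz": 0},
  {"grip": 0.3,"dx": -38,"dy": -7.6,"dz": 0,"rx": 0,"ry": 0,"rz": 0},
  {"grip": 0.3,"dx": -38,"dy": -7.6,"dz": 0,"rx": 0,"ry": 0,"rz": 0},
  {"grip": 0.3,"dx": -38,"dy": -7.6,"dz": 0,"rx": 0,"ry": 0,"rz": 0},
  {"grip": 0.3,"dx": -38,"dy": -7.6,"dz": 0,"rx": 0,"ry": 0,"rz": 0},
  {"grip": 0.3,"dx": -35,"dy": -7,"dz": 0,"rx": 0,"ry": 0,"rz": 0},
  {"grip": 0.3,"dx": -25,"dy": -5,"dz": 0,"rx": 0,"ry": 0,"rz": 0},
  {"grip": 0.3,"dx": -10,"dy": -2,"dz": 0,"rx": 0,"ry": 0,"rz": 0},
  {"grip": 0.3,"dx": 0,"dy": 0,"dz": 0,"rx": 0,"ry": 0,"rz": 0},
  {"grip": 0.3,"dx": 0,"dy": 0,"dz": 0,"rx": 0,"ry": 0,"rz": 0},
])

```text
clock: 19.45
tool_pos: [513.5, -413.1, 177.8]
tcp_rot: [-0.001, 0.639, 0.769, 0.0]
ft_force: [0.5, 0.5, -0.6]
finger_gap: 0.487
finger_force: 20.0
```

```bash
python3 go.py 513 -419 1.753
```

```text
t 19.4 tcp [ 513.5 -413.1  177.8] psi 1.756 tilt [-0.     0.001] q7 0.2 | rz 0.003 dx -5.7 dy -1.6 dz to 89: 88.8
```

Emit:
servo_tool([
  {"grip": 0.3,"dx": -4.7,"dy": -1.5,"dz": 15,"rx": 0,"ry": 0,"rz": 0},
  {"grip": 0.3,"dx": 0,"dy": 0,"dz": 25,"rx": 0,"ry": 0,"rz": 0},
  {"grip": 0.3,"dx": 0,"dy": 0,"dz": 20,"rx": 0,"ry": 0,"rz": 0},
  {"grip": 0.3,"dx": 0,"dy": 0,"dz": 10,"rx": 0,"ry": 0,"rz": 0},
  {"grip": 0.3,"dx": 0,"dy": 0,"dz": 5,"rx": 0,"ry": 0,"rz": 0},
  {"grip": 0.3,"dx": 0,"dy": 0,"dz": 0,"rx": 0,"ry": 0,"rz": 0},
  {"grip": 0.3,"dx": 0,"dy": 0,"dz": 0,"rx": 0,"ry": 0,"rz": 0},
])

```text
clock: 20.15
tool_pos: [512.9, -420.1, 103.3]
tcp_rot: [0.0, 0.639, 0.769, -0.0]
ft_force: [0.4, -0.5, -0.7]
finger_gap: 0.49
finger_force: 20.0
```

```bash
python3 go.py 513 -419 1.753
```

```text
t 20.1 tcp [ 512.9 -420.1  103.3] psi 1.754 tilt [ 0. -0.] q7 0.13 | rz 0.001 dx 1.1 dy 0.3 dz to 89: 14.3
```

Emit:
servo_tool([
  {"grip": 0.3,"dx": 2,"dy": 0,"dz": 5,"rx": 0,"ry": 0,"rz": 0},
  {"grip": 0.3,"dx": 0,"dy": 0,"dz": 3.4,"rx": 0,"ry": 0,"rz": 0},
  {"grip": 0.3,"dx": 0,"dy": 0,"dz": 2,"rx": 0,"ry": 0,"rz": 0},
  {"grip": 0.3,"dx": 0,"dy": 0,"dz": 0,"rx": 0,"ry": 0,"rz": 0},
  {"grip": 0.3,"dx": 0,"dy": 0,"dz": 0,"rx": 0,"ry": 0,"rz": 0},
  {"grip": 0.75,"dx": 0,"dy": 0,"dz": 0,"rx": 0,"ry": 0,"rz": 0},
  {"grip": 0.75,"dx": 0,"dy": 0,"dz": 0,"rx": 0,"ry": 0,"rz": 0},
  {"grip": 0.75,"dx": 0,"dy": 0,"dz": 0,"rx": 0,"ry": 0,"rz": 0},
  {"grip": 0.75,"dx": 0,"dy": 0,"dz": -10,"rx": 0,"ry": 0,"rz": 0},
  {"grip": 0.75,"dx": 0,"dy": 0,"dz": -25,"rx": 0,"ry": 0,"rz": 0},
  {"grip": 1,"dx": 0,"dy": 0,"dz": -40,"rx": 0,"ry": 0,"rz": 0},
  {"grip": 1,"dx": 0,"dy": 0,"dz": -40,"rx": 0,"ry": 0,"rz": 0},
  {"grip": 1,"dx": 0,"dy": 0,"dz": -25,"rx": 0,"ry": 0,"rz": 0},
  {"grip": 1,"dx": 0,"dy": 0,"dz": 0,"rx": 0,"ry": 0,"rz": 0},
])

```text
clock: 21.55
tool_pos: [513.6, -418.7, 237.0]
tcp_rot: [0.003, 0.64, 0.769, 0.0]
ft_force: [-0.6, 0.3, 0.2]
finger_gap: 0.99
finger_force: 0.0
```

```bash
python3 go.py 482.5 357 1.754
```

```text
t 21.6 tcp [ 513.6 -418.7  237. ] psi 1.754 tilt [ 0.005 -0.004] q7 0.25 | rz -0.0 dx 768.4 dy 110.8 dz to 89: 148.0
```

Emit:
servo_tool([
  {"grip": 1,"dx": 38.4,"dy": 6,"dz": 0,"rx": 0,"ry": 0,"rz": 0},
  {"grip": 1,"dx": 38.4,"dy": 6,"dz": 0,"rx": 0,"ry": 0,"rz": 0},
  {"grip": 1,"dx": 38.4,"dy": 6,"dz": 0,"rx": 0,"ry": 0,"rz": 0},
  {"grip": 1,"dx": 38.4,"dy": 6,"dz": 0,"rx": 0,"ry": 0,"rz": 0},
  {"grip": 1,"dx": 38.4,"dy": 6,"dz": 0,"rx": 0,"ry": 0,"rz": 0},
  {"grip": 1,"dx": 38.4,"dy": 6,"dz": 0,"rx": 0,"ry": 0,"rz": 0},
  {"grip": 1,"dx": 38.4,"dy": 6,"dz": 0,"rx": 0,"ry": 0,"rz": 0},
  {"grip": 1,"dx": 38.4,"dy": 6,"dz": 0,"rx": 0,"ry": 0,"rz": 0},
  {"grip": 1,"dx": 38.4,"dy": 6,"dz": 0,"rx": 0,"ry": 0,"rz": 0},
  {"grip": 1,"dx": 38.4,"dy": 6,"dz": 0,"rx": 0,"ry": 0,"rz": 0},
  {"grip": 1,"dx": 38.4,"dy": 6,"dz": 0,"rx": 0,"ry": 0,"rz": 0},
  {"grip": 1,"dx": 38.4,"dy": 6,"dz": 0,"rx": 0,"ry": 0,"rz": 0},
  {"grip": 1,"dx": 38.4,"dy": 6,"dz": 0,"rx": 0,"ry": 0,"rz": 0},
  {"grip": 1,"dx": 38.4,"dy": 6,"dz": 0,"rx": 0,"ry": 0,"rz": 0},
  {"grip": 1,"dx": 38.4,"dy": 6,"dz": 0,"rx": 0,"ry": 0,"rz": 0},
  {"grip": 1,"dx": 38.4,"dy": 6,"dz": 0,"rx": 0,"ry": 0,"rz": 0},
  {"grip": 1,"dx": 38.4,"dy": 6,"dz": 0,"rx": 0,"ry": 0,"rz": 0},
  {"grip": 1,"dx": 38.4,"dy": 6,"dz": 0,"rx": 0,"ry": 0,"rz": 0},
  {"grip": 1,"dx": 38.4,"dy": 6,"dz": 0,"rx": 0,"ry": 0,"rz": 0},
  {"grip": 1,"dx": 38.4,"dy": 6,"dz": 0,"rx": 0,"ry": 0,"rz": 0},
])

```text
clock: 23.55
tool_pos: [489.9, 360.1, 232.0]
tcp_rot: [-0.0, 0.639, 0.769, -0.001]
ft_force: [0.7, 0.0, 0.0]
finger_gap: 1.001
finger_force: 0.0
```

Emit:
servo_tool([
  {"grip": 1,"dx": 0,"dy": 0,"dz": 0,"rx": 0,"ry": 0,"rz": 0},
  {"grip": 1,"dx": 0,"dy": 0,"dz": 0,"rx": 0,"ry": 0,"rz": 0},
  {"grip": 1,"dx": 0,"dy": 0,"dz": 0,"rx": 0,"ry": 0,"rz": 0},
])

```text
clock: 23.85
tool_pos: [490.4, 357.4, 231.9]
tcp_rot: [-0.0, 0.64, 0.769, -0.001]
ft_force: [0.1, -0.6, -0.8]
finger_gap: 0.997
finger_force: 0.0
```

```bash
cat > d.py <<'E'
from meas import *
s=snap('wrist','w5'); H,S,V=hsv(s)
A=rot(s['attitude']);d=A.T@(np.array([482.4,417,45])-s['position']);u=int(d[0]/d[2]*s['fx']+s['cx']),int(d[1]/d[2]*s['fy']+s['cy']);print(u)
c=comp(s,(S<50)&(V>120),u,35); P=ray(s,c[:,0],45)[:,:2].astype(np.float32); print('cap',cv2.fitEllipse(P))
t=snap('top','t2')['color']; 
C=[(256,227),(415,256),(450,199)]
cv2.imwrite('pics/t2c.png',np.hstack([cv2.resize(t[y-22:y+22,x-22:x+22],(260,260),interpolation=cv2.INTER_CUBIC) for x,y in C])[:,:,::-1])
E
python3 d.py; python3 go.py 482.4 417 1.754
```

```text
(320, 130)
cap ((482.6166687011719, 417.02008056640625), (22.54414176940918, 22.579816818237305), 179.8719482421875)
t 23.9 tcp [490.7 357.1 232.2] psi 1.752 tilt [-0.001 -0.001] q7 -1.06 | rz -0.002 dx 60.4 dy 2.7 dz to 89: 143.2
```

View pics/t2c.png

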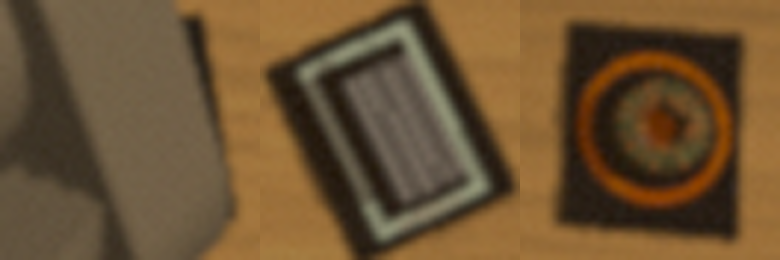

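The sink lies along its white outline and the choke is inside the orange ring; parallax explains the sideways shift. Now the capacitor.

Emit:
servo_tool([
  {"grip": 1,"dx": 20,"dy": 1,"dz": 5,"rx": 0,"ry": 0,"rz": 0},
  {"grip": 1,"dx": 20,"dy": 1,"dz": 5,"rx": 0,"ry": 0,"rz": 0},
  {"grip": 1,"dx": 20,"dy": 0.9,"dz": 15,"rx": 0,"ry": 0,"rz": 0},
  {"grip": 1,"dx": 0,"dy": 0,"dz": 30,"rx": 0,"ry": 0,"rz": 0},
  {"grip": 1,"dx": 0,"dy": 0,"dz": 30,"rx": 0,"ry": 0,"rz": 0},
  {"grip": 0.8,"dx": 0,"dy": 0,"dz": 25,"rx": 0,"ry": 0,"rz": 0},
  {"grip": 0.8,"dx": 0,"dy": 0,"dz": 17,"rx": 0,"ry": 0,"rz": 0},
  {"grip": 0.7,"dx": 0,"dy": 0,"dz": 9,"rx": 0,"ry": 0,"rz": 0},
  {"grip": 0.6,"dx": 0,"dy": 0,"dz": 0,"rx": 0,"ry": 0,"rz": 0},
  {"grip": 0.5,"dx": 0,"dy": 0,"dz": 0,"rx": 0,"ry": 0,"rz": 0},
  {"grip": 0.45,"dx": 0,"dy": 0,"dz": 0,"rx": 0,"ry": 0,"rz": 0},
  {"grip": 0.4,"dx": 0,"dy": 0,"dz": 0,"rx": 0,"ry": 0,"rz": 0},
  {"grip": 0.36,"dx": 0,"dy": 0,"dz": 0,"rx": 0,"ry": 0,"rz": 0},
  {"grip": 0.32,"dx": 0,"dy": 0,"dz": 0,"rx": 0,"ry": 0,"rz": 0},
  {"grip": 0.25,"dx": 0,"dy": 0,"dz": 0,"rx": 0,"ry": 0,"rz": 0},
  {"grip": 0.15,"dx": 0,"dy": 0,"dz": 0,"rx": 0,"ry": 0,"rz": 0},
  {"grip": 0.15,"dx": 0,"dy": 0,"dz": 0,"rx": 0,"ry": 0,"rz": 0},
], force=15)

```text
clock: 25.65
tool_pos: [482.3, 418.4, 96.7]
tcp_rot: [-0.0, 0.64, 0.769, 0.0]
ft_force: [0.6, -1.0, 4.8]
finger_gap: 0.319
finger_force: 15.0
```

```bash
python3 go.py 482.6 417 1.754;python3 go.py 622 -235 1.754
```

```text
t 25.6 tcp [482.3 418.4  96.7] psi 1.754 tilt [-0.  0.] q7 -1.27 | rz -0.0 dx -1.4 dy -0.0 dz to 89: 7.7
t 25.6 tcp [482.3 418.4  96.7] psi 1.754 tilt [-0.  0.] q7 -1.27 | rz -0.0 dx -667.9 dy 18.3 dz to 89: 7.7
```

Emit:
servo_tool([
  {"grip": 0.15,"dx": 0,"dy": 0,"dz": -6,"rx": 0,"ry": 0,"rz": 0},
  {"grip": 0.15,"dx": 0,"dy": 0,"dz": -14,"rx": 0,"ry": 0,"rz": 0},
  {"grip": 0.15,"dx": 0,"dy": 0,"dz": -30,"rx": 0,"ry": 0,"rz": 0},
  {"grip": 0.15,"dx": 0,"dy": 0,"dz": -30,"rx": 0,"ry": 0,"rz": 0},
  {"grip": 0.15,"dx": -20,"dy": 1,"dz": -20,"rx": 0,"ry": 0,"rz": 0},
  {"grip": 0.15,"dx": -32,"dy": 1,"dz": 0,"rx": 0,"ry": 0,"rz": 0},
  {"grip": 0.15,"dx": -37,"dy": 1,"dz": 0,"rx": 0,"ry": 0,"rz": 0},
  {"grip": 0.15,"dx": -37,"dy": 1,"dz": 0,"rx": 0,"ry": 0,"rz": 0},
  {"grip": 0.15,"dx": -37,"dy": 1,"dz": 0,"rx": 0,"ry": 0,"rz": 0},
  {"grip": 0.15,"dx": -37,"dy": 1,"dz": 0,"rx": 0,"ry": 0,"rz": 0},
  {"grip": 0.15,"dx": -37,"dy": 1,"dz": 0,"rx": 0,"ry": 0,"rz": 0},
  {"grip": 0.15,"dx": -37,"dy": 1,"dz": 0,"rx": 0,"ry": 0,"rz": 0},
  {"grip": 0.15,"dx": -37,"dy": 1,"dz": 0,"rx": 0,"ry": 0,"rz": 0},
  {"grip": 0.15,"dx": -37,"dy": 1,"dz": 0,"rx": 0,"ry": 0,"rz": 0},
  {"grip": 0.15,"dx": -37,"dy": 1,"dz": 0,"rx": 0,"ry": 0,"rz": 0},
  {"grip": 0.15,"dx": -37,"dy": 1,"dz": 0,"rx": 0,"ry": 0,"rz": 0},
])

```text
clock: 27.25
tool_pos: [571.0, 4.0, 197.2]
tcp_rot: [-0.0, 0.639, 0.769, 0.0]
ft_force: [0.3, 0.2, -0.4]
finger_gap: 0.32
finger_force: 15.0
```

Emit:
servo_tool([
  {"grip": 0.15,"dx": -37,"dy": 1,"dz": 0,"rx": 0,"ry": 0,"rz": 0},
  {"grip": 0.15,"dx": -37,"dy": 1,"dz": 0,"rx": 0,"ry": 0,"rz": 0},
  {"grip": 0.15,"dx": -37,"dy": 1,"dz": 0,"rx": 0,"ry": 0,"rz": 0},
  {"grip": 0.15,"dx": -37,"dy": 1,"dz": 0,"rx": 0,"ry": 0,"rz": 0},
  {"grip": 0.15,"dx": -37,"dy": 1,"dz": 0,"rx": 0,"ry": 0,"rz": 0},
  {"grip": 0.15,"dx": -37,"dy": 1,"dz": 0,"rx": 0,"ry": 0,"rz": 0},
  {"grip": 0.15,"dx": -15,"dy": 0,"dz": 0,"rx": 0,"ry": 0,"rz": 0},
  {"grip": 0.15,"dx": -7.5,"dy": 0,"dz": 0,"rx": 0,"ry": 0,"rz": 0},
  {"grip": 0.15,"dx": 0,"dy": 0,"dz": 30,"rx": 0,"ry": 0,"rz": 0},
  {"grip": 0.15,"dx": 0,"dy": 0,"dz": 30,"rx": 0,"ry": 0,"rz": 0},
  {"grip": 0.15,"dx": 0,"dy": 0,"dz": 15,"rx": 0,"ry": 0,"rz": 0},
  {"grip": 0.15,"dx": 0,"dy": 0,"dz": 5,"rx": 0,"ry": 0,"rz": 0},
  {"grip": 0.15,"dx": 0,"dy": 0,"dz": 0,"rx": 0,"ry": 0,"rz": 0},
  {"grip": 0.15,"dx": 0,"dy": 0,"dz": 0,"rx": 0,"ry": 0,"rz": 0},
])

```text
clock: 28.65
tool_pos: [621.9, -233.3, 117.4]
tcp_rot: [0.0, 0.639, 0.769, 0.0]
ft_force: [0.7, 0.1, 0.7]
finger_gap: 0.321
finger_force: 15.0
```

```bash
python3 go.py 622 -235 1.754
```

```text
t 28.6 tcp [ 621.9 -233.3  117.4] psi 1.754 tilt [ 0.001 -0.   ] q7 -0.19 | rz 0.0 dx -1.7 dy -0.2 dz to 89: 28.4
```

Emit:
servo_tool([
  {"grip": 0.15,"dx": 0,"dy": 0,"dz": 8,"rx": 0,"ry": 0,"rz": 0},
  {"grip": 0.15,"dx": 0,"dy": 0,"dz": 5,"rx": 0,"ry": 0,"rz": 0},
  {"grip": 0.15,"dx": 0,"dy": 0,"dz": 3.2,"rx": 0,"ry": 0,"rz": 0},
  {"grip": 0.15,"dx": 0,"dy": 0,"dz": 0,"rx": 0,"ry": 0,"rz": 0},
  {"grip": 0.15,"dx": 0,"dy": 0,"dz": 0,"rx": 0,"ry": 0,"rz": 0},
  {"grip": 0.6,"dx": 0,"dy": 0,"dz": 0,"rx": 0,"ry": 0,"rz": 0},
  {"grip": 0.6,"dx": 0,"dy": 0,"dz": 0,"rx": 0,"ry": 0,"rz": 0},
  {"grip": 0.6,"dx": 0,"dy": 0,"dz": 0,"rx": 0,"ry": 0,"rz": 0},
  {"grip": 0.6,"dx": 0,"dy": 0,"dz": -10,"rx": 0,"ry": 0,"rz": 0},
  {"grip": 0.6,"dx": 0,"dy": 0,"dz": -25,"rx": 0,"ry": 0,"rz": 0},
  {"grip": 1,"dx": 0,"dy": 0,"dz": -40,"rx": 0,"ry": 0,"rz": 0},
  {"grip": 1,"dx": 0,"dy": 0,"dz": -40,"rx": 0,"ry": 0,"rz": 0},
  {"grip": 1,"dx": 0,"dy": 0,"dz": -35,"rx": 0,"ry": 0,"rz": 0},
  {"grip": 1,"dx": -40,"dy": 0,"dz": 0,"rx": 0,"ry": 0,"rz": 0},
  {"grip": 1,"dx": -40,"dy": 0,"dz": 0,"rx": 0,"ry": 0,"rz": 0},
  {"grip": 1,"dx": 0,"dy": 0,"dz": 0,"rx": 0,"ry": 0,"rz": 0},
  {"grip": 1,"dx": 0,"dy": 0,"dz": 0,"rx": 0,"ry": 0,"rz": 0},
  {"grip": 1,"dx": 0,"dy": 0,"dz": 0,"rx": 0,"ry": 0,"rz": 0},
])

```text
clock: 30.45
tool_pos: [635.8, -311.2, 250.3]
tcp_rot: [-0.001, 0.639, 0.769, 0.0]
ft_force: [0.3, -0.5, -0.6]
finger_gap: 0.998
finger_force: 0.0
```

Run:
```python
from h import *
w=snap('wrist','w6'); t=snap('top','t3')['color']; sc=snap('scene','s3')['color']
C=[(256,227),(415,256),(450,199),(383,161)]
a=np.hstack([cv2.resize(t[y-22:y+22,x-22:x+22],(200,200),interpolation=cv2.INTER_CUBIC) for x,y in C])
b=np.hstack([cv2.resize(w['color'],(440,275)),cv2.resize(sc[140:350,150:425],(360,275))])
cv2.imwrite('pics/f.png',np.vstack([a,b])[:,:,::-1])
```

```text
(no output)
```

View pics/f.png

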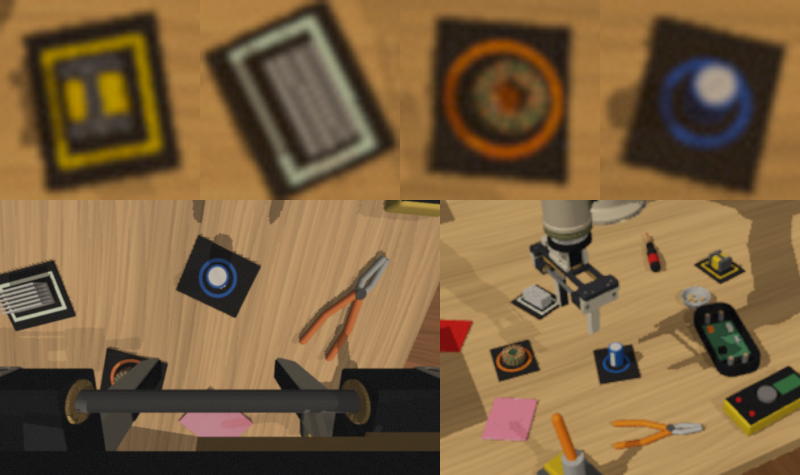

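All four parts stand upright inside their outlines, and the case and dish have not moved. I'll check the positions numerically before handing in.

Run:
```python
from meas import *
s=load('w6'); H,S,V=hsv(s)
def px(s,p): A=rot(s['attitude']);d=A.T@(np.array(p)-s['position']);return int(d[0]/d[2]*s['fx']+s['cx']),int(d[1]/d[2]*s['fy']+s['cy'])
rect(s,(S<50)&(V>120),px(s,[622,-235,49]),25,49,'cap')
rect(s,(H>95)&(H<130)&(S>120)&(V>60),px(s,[622,-235,4]),45,4,'cm line')
t=load('t3'); H,S,V=hsv(t)
g=cv2.morphologyEx(((S<60)&(V>60)).astype(np.uint8),cv2.MORPH_OPEN,np.ones((3,3)))>0
rect(t,g,px(t,[354,-314,30]),15,30,'sink'); 
rect(t,((V>75)),px(t,[513,-419,24]),10,24,'choke')
rect(t,(H>20)&(H<35)&(S>120)&(V>80),px(t,[435,126.6,36]),10,36,'windings')
```

```text
cap [ 620.7 -235.3] [22.6 22.5] ang 0.185
cm line [ 621.5 -236.7] [55.7 55.4] ang 0.185
sink [ 358.1 -316. ] [87.  39.6] ang 0.451
choke [ 515.9 -416.7] [52.6 53.2] ang -0.056
windings [438.5 128.9] [51.9 51.7] ang 1.566
```

```bash
python3 -c "
from h import *
print(robot.finish_job())"
```

```text
the job is handed in; nothing more can be done
None
```

The job is handed in: the last pictures show all four parts upright inside their own outlines, with the case and dish where they began; the arm stopped at about 30 s, and no verdict came back.

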